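# Seat the battery pack and hold the tester on its contact

## Task

One battery pack lies beside its three-bay tray: lay it in the empty bay, contact side up and with its nose pointing the same way as its two neighbours' noses, and let go of it. Then take the spring-tipped tester out of its stand by the handle and hold it upright with its tip on the round steel contact of that pack, pressing lightly, so that the spring tip is about half-way in and not bottomed. Finish while still holding the tester there; leave the neighbouring packs and all the other things where they are.

Things in the scene. Friction and masses are not known exactly. Their poses are not given: they have to be found in the camera images.
- pack_center (a point): Grey plastic battery pack lying flat: body 60 x 36 x 32 mm (length x, width y, height z) with a key nose (8 mm long, 14 wide, 14 high, at mid height) on its +x end, and a round steel contact (16 mm across, dark ring round it, flush) on its top. This is the pack to be moved, 0.12 kg, starting flat on the shelf, contact up. Point: centre of the 60 x 36 x 32 body (16 mm above its underside); x points to the nose, z up out of the contact face.
- pack_contact (a point): Centre of the round steel contact on top of that pack, 14 mm from the body centre towards the nose, 16 mm above it; axes as the pack's.
- pack: The same pack; origin at the centre of the body's underside, axes as above.
- tray: Fixed grey sheet-metal tray 256 x 56 mm with three bays in a row along its x, 84 mm apart. Each bay is 80 mm (x) by 48 mm (y) inside; floor 4 mm thick, walls 4 mm thick with their top only 12 mm above the shelf. Origin at the centre of the underside. Packs in the tray have their noses towards its +x.
- liner: Thin fixed black rubber pad (60 x 44 x 2 mm) lying on the floor of the empty bay (any of the three). Origin at the centre of its underside, 4 mm above the shelf, 4 mm from the bay's centre towards its -x; its top is 2 mm higher; x is the direction in which the noses must point. A well placed pack has its body centre straight above this origin, which centres body and nose in the bay.
- neighbour_a_center (a point): The same kind of pack, already in a bay, on the bare floor; its body centre, x to the nose. To be left alone.
- neighbour_b_center (a point): The other pack already in a bay; its body centre, x to the nose. To be left alone.
- stand: Fixed aluminium block 60 x 60 x 55 mm with one upright 17 mm hole in the middle of its top, 50 mm deep; the tester stands loosely in it. Origin at the centre of its underside.
- tester: Pen-like tester, 0.07 kg, upright in the stand, its collar resting on the block. From the collar's underside (the origin; z runs up along the tester): collar 28 mm across, 4 mm thick; above it a square black handle 16 x 16 mm and 60 mm long (4 to 64 mm above the origin, its faces square to x and y); below it an aluminium barrel 12 mm across and 30 mm long, then the spring tip, 6 mm across with a round end, sticking out 12 mm (end 42 mm below the origin).
- tester_handle (a point): Centre of the tester's handle, 34 mm above the collar's underside and 76 mm above the end of the free tip; z up along the tester.
- tester_tip (a point): End of the spring tip; it moves with the tip.
- plunger (a joint): How far the spring tip is pushed into the tester: 0 free, 0.010 m bottomed. The spring begins to yield at 1 N and takes 4 N at 10 mm (300 N/m); beyond that it is rigid.
- tealight: Bystander: glass tealight holder, 56 mm across, 45 mm high; origin under its centre.
- flashlight: Bystander: black flashlight lying on the shelf, 165 mm long, 34 mm high; origin under its middle, x along it.
- headlamp: Bystander: lime green lamp head of a headlamp, 44 x 70 x 43 mm; origin under its centre.
- carabiners: Bystander: pair of orange carabiners lying flat, about 100 x 110 mm together, 10 mm high; origin under the first one's middle.
Not all that is in view belongs to the job. What is shaped like the pack but red is not meant.

How it is judged:
By the outcome, as a careful person would: the job done as asked, in the order asked, and still so for the second after the job is handed in, while the arm keeps its last pose, push and grip.
It also fails if it takes over 59 s, if anything falls off the work surface, if the arm or the gripper's body presses on something with over 40 N, if the wrist force passes 120 N, or if a joint passes its speed limit or range.

## Robot

A 6-joint arm with a two-finger parallel gripper is mounted at the origin on the work surface. World frame = base frame: x ahead of the robot, y to its left, z up, the work surface at z = 0. Lengths are in m, angles in degrees, forces in N, time in s.
With the tool pointing down it reaches from about 0.35 to 0.875 m from the base axis. Payload 4.2 kg.
Tool frame: the origin (TCP) lies midway between the tips of the shut fingers; the grasp point (between the pads) lies r.pinch_z behind it (r.pinch_z is the distance from the TCP to the grasp point, in m); z points along the fingers, y is the direction in which the jaws open and shut (so a half turn about z gives the same grasp; the last joint's range is limited). The gripper opens to 87 mm and grips with 3 to 60 N. Pads are 19 mm wide; open, the fingers measure 117 mm over their backs; the gripper's body (75 mm by 190 mm) begins 51 mm behind the grasp point.
Start: joints at [87.353, 22.042, 0.453, 0, -68.411, -14.817], TCP at [0.188, 0.596, 0.223] pointing down, gripper open.
Joint ranges: [-179.83, 179.83], [-69.29, 118.12], [-61.27, 80.66], [-181.25, 117.63], [-171.15, -9.14], [-177.46, 177.46]. Speed limits (degrees/s): [159.86, 159.86, 180, 180, 180, 180].

## Interface

Orientations are given as a 3x3 rotation matrix whose columns are the frame's x, y, z axes.
In Python, from station import r gives the robot as it stands. The module is installed in compiled form; this text tells all that it offers.
- The arm moves only by the tool play_rows, never from a script. Its argument "deltas" is a list of rows, each a list of 7 numbers: the shift along the tool's x, y, z in units of 25 mm (1.0 is 25 mm), then the turn, a rotation vector about the tool's x, y, z in units of 5 degrees (1.0 is 5 degrees), then the finger opening in mm, from 0 to 87. In form: [[tx, ty, tz, wx, wy, wz, fingers], ...]. A call has 1 to 12 rows; each row is the pose to reach, as a shift and turn from the pose commanded when the call began, along the tool's axes at that moment; what a row does not reach only later rows make up. A row lasts 1/10 s, in which the tool goes at most 50 mm and 8.59 degrees, less where a joint would pass 70% of its speed; a pose out of reach is approached as far as the arm can. A call with a gripper value outside its range is refused whole. The fingers move at their own pace and stop on an object; the grip force is fixed at half the most. Time passes only in rows, so rows that repeat a pose let the fingers close. It gives the time, the measured TCP pose, the force and the opening at its end, in the units of the state.
- r.sense(): the state, without advancing time (a new reading comes with each control period).
- r.capture(name): name is "side" or "top" or "wrist"; returns a dict with "pixels" (400x640x3 uint8, red, green, blue), "camera_matrix" (3x3 intrinsics, pixels), "R" (3x3) and "t" (3): a world point X has camera coordinates R X + t; the wrist camera has in their place "T_tool_cam" (4x4, takes a point from camera to tool coordinates, whose origin is the TCP and whose axes are the flange's). Camera axes: x right, y down, z forward; pixel columns grow to the right and rows downward; lengths in m; the calibration is good to about 2 mm. A picture is of the moment at which its call begins: read the wrist's pose just before it. There is no depth.
- r.finish_job(): hands the job in, once; it reports no verdict.
Trained networks look in the newest picture that a camera, given by its name, has taken for a name from the list of things; names that differ only in an ending like _2 or _b are one class to them, and where a whole thing is asked for, a point or a joint stands for the part that bears it (a point fixed in the world has none). Each returns a list of dicts, best first, with "score" (0 to 1); they miss things now and then, are a little off and sometimes report something else, mostly with a low value. They report only what shows in the picture. A call takes as long as a camera call. They do not tell look-alikes from the thing itself.
- r.spot_in(camera, target): "centre" ([x, y, z] in m, in world coordinates, good to about 4 mm: the middle of the surface that is visible of it).
- r.cut_out(camera, target): "region" (400x640 bool, what is visible of it).
The state is a dict: "time_s": time; "joints": joint angles; "joint_velocities": joint speeds; "effort": joint torques, N m; "tcp_pos": TCP position; "ee_rot": TCP orientation; "wrist_force": force on the tool from outside, world axes, zero at the start; "moment": the same for the moment, N m; "gripper_width": opening from 0.0 (shut) to 1.0 (fully open).
Only numpy, scipy, OpenCV 4.12 (cv2) and the standard library are available. Lean on these libraries where they do the work, as an engineer would, in place of code of your own. Each camera call takes 0.05 s, during which the arm holds its last target.

## Working session

There is one attempt and no reset: what is moved stays moved. The work goes in short steps, Python scripts to look and compute and a tool call to move; the robot and the scene stay as the last step left them, time stands still between calls to the robot, and variables do not carry over. Pictures are saved under pics/ and viewed, and the job is handed in when it is done.

Besides the shell and the picture viewer there is one more tool, called after "Emit:" by a JSON object that holds its "name" and its "arguments", one argument or row to a line. play_rows: Moves the arm, as the interface text tells. Its arguments: {"type":"object","properties":{"deltas":{"type":"array","items":{"type":"array","items":{"type":"number"}}}},"required":["deltas"]}

```bash
mkdir -p pics; ls; python3 - <<'E'
from station import r
import cv2
s=r.sense()
for k,v in s.items(): print(k,v)
print(r.pinch_z)
for n in ["side","top","wrist"]:
    c=r.capture(n); cv2.imwrite(f"pics/{n}0.png",c["pixels"][:,:,::-1])
    print(n,{k:v for k,v in c.items() if k!="pixels"})
    for t in ["pack","neighbour_a_center","tray","liner","stand","tester","tester_handle","pack_contact"]:
        try: print(t,[(round(float(d["score"]),2),[round(float(q),3) for q in d["centre"]]) for d in r.spot_in(n,t)])
        except Exception as e: print(t,e)
E
```

```text
pics
time_s 0.0
joints [ 8.73524357e+01  2.20916399e+01  3.78820643e-01 -3.05515469e-02
 -6.84095828e+01 -1.48174481e+01]
joint_velocities [ 0.08630446  0.09670019  0.04752029  0.01675316 -0.03510251  0.00176621]
effort [ 8.84130459e-04 -3.90671754e+01  1.87402368e+01  4.21970084e+00
  1.09022786e-02 -1.92387556e-04]
tcp_pos [0.18736111 0.59562087 0.22143974]
ee_rot [[ 9.53841354e-01 -3.00310370e-01 -5.93962764e-04]
 [-3.00310950e-01 -9.53839020e-01 -2.11108484e-03]
 [ 6.74358089e-05  2.19201354e-03 -9.99997595e-01]]
wrist_force [-0.2369402   0.6513061  -0.07204616]
moment [-0.00176672 -0.06039818 -0.00459388]
gripper_width 0.9981781835336588
0.0187
side {'camera_matrix': array([[412.74384037,   0.        , 321.33535617],
       [  0.        , 412.74384037, 189.70258826],
       [  0.        ,   0.        ,   1.        ]]), 'R': array([[ 0.92341861, -0.38376503,  0.00474118],
       [-0.28950852, -0.70462144, -0.64783752],
       [ 0.25195813,  0.5968526 , -0.76176379]]), 't': array([-0.52115923,  0.23452346,  0.82141085])}
pack [(0.68, [0.465, 0.251, 0.031]), (0.65, [0.497, 0.348, 0
[... 1348 characters left out ...]
1]), (0.65, [0.467, 0.26, 0.035]), (0.51, [0.444, -0.256, 0.092])]
wrist {'camera_matrix': array([[276.74862915,   0.        , 320.52120497],
       [  0.        , 276.74862915, 194.53915824],
       [  0.        ,   0.        ,   1.        ]]), 'T_tool_cam': array([[ 7.94342775e-04, -9.62326270e-01, -2.71896154e-01,
         7.50493121e-02],
       [ 9.99999248e-01,  1.01846646e-03, -6.83183073e-04,
         7.46277414e-04],
       [ 9.34362131e-04, -2.71895406e-01,  9.62326356e-01,
        -1.62511291e-01],
       [ 0.00000000e+00,  0.00000000e+00,  0.00000000e+00,
         1.00000000e+00]])}
pack []
neighbour_a_center []
tray []
liner []
stand []
tester []
tester_handle []
pack_contact []
```

View pics/side0.png

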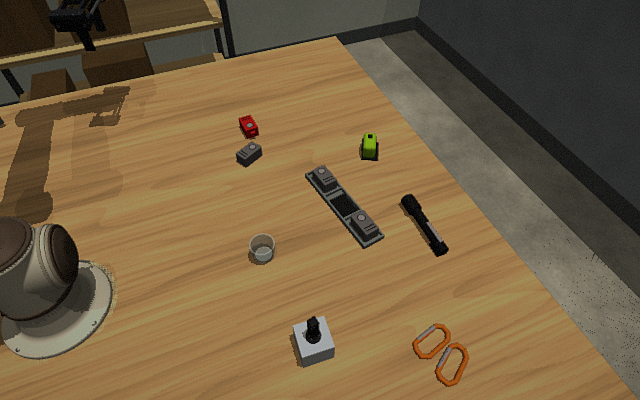

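View pics/top0.png

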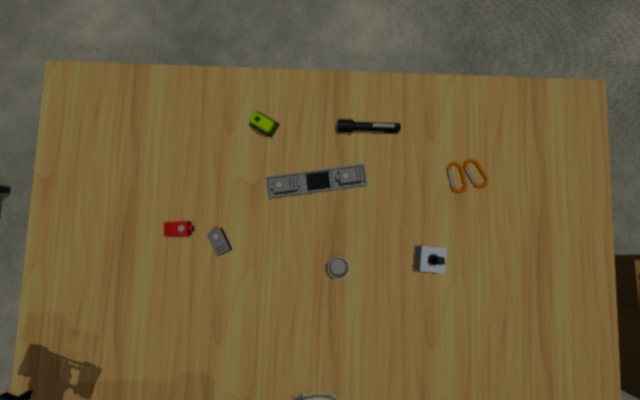

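View pics/wrist0.png

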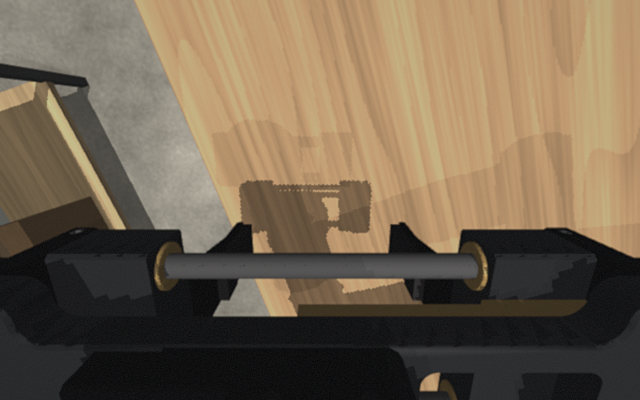

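Candidates for the pack are: the grey one beside the tray at top (219,241) / side (249,153); the red look-alike at top (178,229) / side (249,127); and the neighbours in the tray at top (286,185) and (349,176). By the description I choose the grey loose one, and I'll check it in a close crop.

```bash
python3 - <<'E'
import cv2,numpy as np
s=cv2.imread("pics/side0.png");t=cv2.imread("pics/top0.png")
f=lambda im,x,y,w,h:cv2.resize(im[y:y+h,x:x+w],(400,300),interpolation=cv2.INTER_CUBIC)
a=np.hstack([f(t,160,205,80,60),f(t,260,140,120,90)]);b=np.hstack([f(s,215,105,80,60),f(s,290,155,120,90)])
cv2.imwrite("pics/crop1.png",np.clip(np.vstack([a,b])*1.5,0,255).astype(np.uint8))
E
```

```text
(no output)
```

View pics/crop1.png

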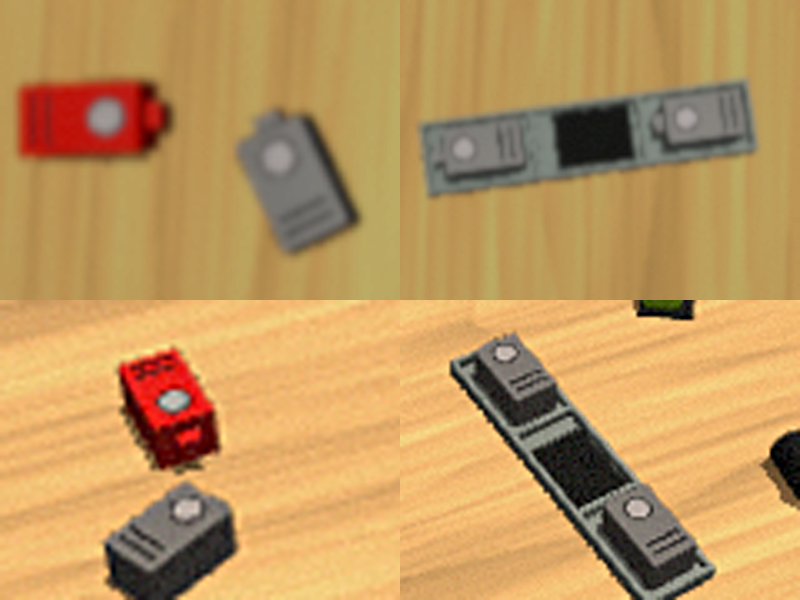

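The grey pack at top (219,241) is the right one: contact up, nose towards +x and a bit towards +y. The tray noses point to image left, which is roughly world +y, and the middle bay with the black liner is empty. Next I write the helpers and move the wrist camera over the pack.

```bash
cat > h.py <<'E'
import json,os,numpy as np,cv2
from scipy.spatial.transform import Rotation as Ro
from station import r
F="cmd.json"
def Rdown(yaw):
    a=np.radians(yaw);c,s=np.cos(a),np.sin(a)
    return np.array([[c,s,0],[s,-c,0],[0,0,-1.]])
def load():
    if os.path.exists(F):
        d=json.load(open(F));return np.array(d["p"]),np.array(d["R"])
    return np.array([.188,.596,.223]),Rdown(-17.46)
def save(p,R): json.dump({"p":list(map(float,p)),"R":np.asarray(R).tolist()},open(F,"w"))
def applied(row):   # register a finished call's last row
    p,R=load(); row=np.array(row,float)
    save(p+R@(row[:3]*.025),R@Ro.from_rotvec(np.radians(row[3:6]*5)).as_matrix())
def plan(pos,yaw):
    p,R=load(); t=R.T@(np.array(pos)-p)/.025
    w=Ro.from_matrix(R.T@Rdown(yaw)).as_rotvec(degrees=True)/5
    return np.round(t,3),np.round(w,3)
def show():
    p,R=load(); s=r.sense()
    print("t",round(s["time_s"],2),"cmd",p.round(4),"yaw",np.degrees(np.arctan2(R[1,0],R[0,0])).round(2),"meas",s["tcp_pos"].round(4),"yaw",np.degrees(np.arctan2(s["ee_rot"][1,0],s["ee_rot"][0,0])).round(2),"j",s["joints"].round(0),"F",s["wrist_force"].round(2),"g",round(s["gripper_width"]*87,1))
    return s
def cam(name):
    """K,R,t (world->cam), image"""
    s=r.sense(); c=r.capture(name)
    if name!="wrist": return c["camera_matrix"],c["R"],c["t"],c["pixels"]
    T=np.eye(4);T[:3,:3]=s["ee_rot"];T[:3,3]=s["tcp_pos"]
    M=np.linalg.inv(T@c["T_tool_cam"]); return c["camera_matrix"],M[:3,:3],M[:3,3],c["pixels"]
def proj(K,R,t,X):
    q=(K@(R@np.atleast_2d(X).T+t[:,None]));return (q[:2]/q[2]).T
def onplane(K,R,t,uv,z):
    d=R.T@np.linalg.inv(K)@np.array([uv[0],uv[1],1.]);o=-R.T@t
    return o+d*(z-o[2])/d[2]
E
python3 - <<'E'
from h import *
print(plan([.515,.275,.18],-153))
E
```

```text
(array([16.33 ,  8.324,  1.72 ]), array([ 0.   ,  0.   , 27.108]))
```

Emit:
{"name": "play_rows", "arguments": {
  "deltas": [
    [16.3, 8.3, 1.7, 0, 0, 27.1, 60],
    [16.3, 8.3, 1.7, 0, 0, 27.1, 60],
    [16.3, 8.3, 1.7, 0, 0, 27.1, 60],
    [16.3, 8.3, 1.7, 0, 0, 27.1, 60],
    [16.3, 8.3, 1.7, 0, 0, 27.1, 60],
    [16.3, 8.3, 1.7, 0, 0, 27.1, 60],
    [16.3, 8.3, 1.7, 0, 0, 27.1, 60],
    [16.3, 8.3, 1.7, 0, 0, 27.1, 60],
    [16.3, 8.3, 1.7, 0, 0, 27.1, 60],
    [16.3, 8.3, 1.7, 0, 0, 27.1, 60],
    [16.3, 8.3, 1.7, 0, 0, 27.1, 60],
    [16.3, 8.3, 1.7, 0, 0, 27.1, 60]
  ]
}}

```text
time_s: 2.55
tcp_pos: [0.5146, 0.2751, 0.1799]
ee_rot: [[-0.516, -0.857, -0.0], [-0.857, 0.516, -0.0], [0.0, 0.0, -1.0]]
wrist_force: [0.7, -0.5, -0.8]
gripper_width: 0.689
```

Emit:
{"name": "play_rows", "arguments": {
  "deltas": [
    [0, 0, 0, 0, 0, 6.4, 60],
    [0, 0, 0, 0, 0, 6.4, 60],
    [0, 0, 0, 0, 0, 6.4, 60],
    [0, 0, 0, 0, 0, 6.4, 60],
    [0, 0, 0, 0, 0, 6.4, 60],
    [0, 0, 0, 0, 0, 6.4, 60]
  ]
}}

```text
time_s: 3.15
tcp_pos: [0.514, 0.276, 0.1801]
ee_rot: [[-0.887, -0.462, 0.0], [-0.462, 0.887, 0.0], [-0.0, 0.0, -1.0]]
wrist_force: [0.7, 0.2, 0.3]
gripper_width: 0.686
```

```bash
python3 - <<'E'
from h import *
s=r.sense(); save(s["tcp_pos"],s["ee_rot"]); show()
K,R,t,im=cam("wrist"); cv2.imwrite("pics/w1.png",im[:,:,::-1]); np.savez("w1.npz",K=K,R=R,t=t)
for n in ["pack","pack_contact"]:
    print(n,[(round(float(d["score"]),2),np.round(d["centre"],3)) for d in r.spot_in("wrist",n)])
E
```

```text
t 3.15 cmd [0.514  0.276  0.1801] yaw -152.46 meas [0.514  0.276  0.1801] yaw -152.46 j [  44.   20.   -9.    0.  -61. -107.] F [0.68 0.24 0.3 ] g 59.7
pack [(0.96, array([0.493, 0.358, 0.038])), (0.83, array([0.466, 0.26 , 0.026]))]
pack_contact [(0.66, array([0.498, 0.361, 0.034])), (0.57, array([0.468, 0.256, 0.035]))]
```

View pics/w1.png

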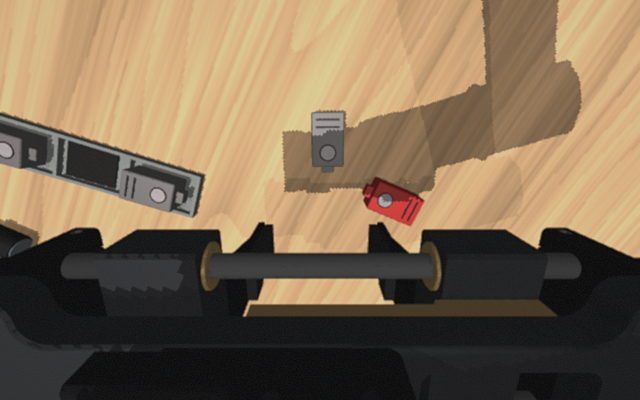

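```bash
cat > fit.py <<'E'
from h import *
from scipy.optimize import minimize
def boxpts(cx,cy,cz,lx,ly,lz):
    return np.array([[cx+i*lx/2,cy+j*ly/2,cz+k*lz/2] for i in(-1,1) for j in(-1,1) for k in(-1,1)])
PACK=[boxpts(0,0,.016,.060,.036,.032),boxpts(.034,0,.016,.008,.014,.014)]
LINER=[boxpts(0,0,.001,.060,.044,.002)]
STAND=[boxpts(0,0,.0275,.06,.06,.055)]
S=4
def render(cm,parts,p,off):
    K,R,t=cm; a=p[3]; Z=np.array([[np.cos(a),-np.sin(a),0],[np.sin(a),np.cos(a),0],[0,0,1]])
    m=np.zeros((400,640),np.float32)
    (x0,y0,x1,y1)=off; M=np.zeros(((y1-y0)*S,(x1-x0)*S),np.uint8)
    for P in parts:
        uv=proj(K,R,t,P@Z.T+p[:3]); h=cv2.convexHull(((uv-[x0-.5,y0-.5])*S*16).astype(np.int32))
        cv2.fillConvexPoly(M,h,1,shift=4)
    return cv2.resize(M.astype(np.float32),(x1-x0,y1-y0),interpolation=cv2.INTER_AREA)
def fit(views,parts,p0,fixz=None):
    """views: list of (K,R,t),mask"""
    W=[]
    for cm,m in views:
        ys,xs=np.nonzero(m); o=(max(xs.min()-15,0),max(ys.min()-15,0),min(xs.max()+15,640),min(ys.max()+15,400))
        W.append((cm,m[o[1]:o[3],o[0]:o[2]].astype(np.float32),o))
    sc=np.array([.004,.004,.004,.05])
    def cost(q):
        p=np.array(p0)+q*sc
        if fixz is not None: p[2]=fixz
        return sum(np.abs(render(c,parts,p,o)-m).sum()/m.sum() for c,m,o in W)
    best=minimize(cost,np.zeros(4),method="Nelder-Mead",options=dict(initial_simplex=np.vstack([np.zeros(4),2*np.eye(4)]),maxiter=600,xatol=.01,fatol=1e-4))
    p=np.array(p0)+best.x*sc
    if fixz is not None:p[2]=fixz
    return p,best.fun/len(W)
def pick(camname,target,cm,near,tol=20):
    """cut-out whose centroid is nearest to the projection of 'near'"""
    uv=proj(*cm,near)[0]; out=None
    for d in r.cut_out(camname,target):
        m=d["region"]; ys,xs=np.nonzero(m)
        if len(xs)==0: continue
        e=np.hypot(xs.mean()-uv[0],ys.mean()-uv[1])
        if e<tol and (out is None or e<out[1]): out=(m,e,d["score"],len(xs))
    return out
E
python3 - <<'E'
from fit import *
V={}
for c in ["wrist","top","side"]:
    K,R,t,im=cam(c); cm=(K,R,t)
    for n,near in [("pack",[.468,.256,.018]),("liner",[.628,.018,.006])]:
        q=pick(c,n,cm,np.array(near))
        print(c,n,None if q is None else (round(q[1],1),round(q[2],2),q[3]))
        if q: V[(n,c)]=(cm,q[0])
pk=[V[k] for k in V if k[0]=="pack"]; ln=[V[k] for k in V if k[0]=="liner"]
f=lambda x:(x[0].round(4),np.degrees(x[0][3]).round(2),round(x[1],3))
p0=[.465,.255,0,np.radians(27)]
for k in V:
    P,q=(PACK,p0) if k[0]=="pack" else (LINER,[.628,.018,.004,np.radians(98)])
    print(k,f(fit([V[k]],P,q,fixz=q[2])))
print("pack all",f(fit(pk,PACK,p0))); 
print("liner all",f(fit(ln,LINER,[.628,.018,.004,np.radians(98)])))
E
```

```text
wrist pack (np.float64(3.1), 0.85, 1905)
wrist liner (np.float64(0.5), 0.73, 1688)
top pack (np.float64(2.1), 0.98, 391)
top liner (np.float64(1.4), 0.93, 378)
side pack (np.float64(0.9), 0.78, 429)
side liner (np.float64(0.2), 0.79, 360)
('pack', 'wrist') (array([0.4666, 0.2585, 0.    , 0.499 ]), np.float64(28.59), np.float64(0.035))
('liner', 'wrist') (array([0.6293, 0.0182, 0.004 , 1.7532]), np.float64(100.45), np.float64(0.083))
('pack', 'top') (array([0.4674, 0.2612, 0.    , 0.5466]), np.float64(31.32), np.float64(0.196))
('liner', 'top') (array([0.6297, 0.0218, 0.004 , 1.7284]), np.float64(99.03), np.float64(0.084))
('pack', 'side') (array([0.4661, 0.2596, 0.    , 0.5531]), np.float64(31.69), np.float64(0.1))
('liner', 'side') (array([0.6295, 0.0193, 0.004 , 1.7452]), np.float64(99.99), np.float64(0.084))
pack all (array([4.667e-01, 2.587e-01, 1.000e-04, 5.124e-01]), np.float64(29.36), np.float64(0.12))
liner all (array([0.6296, 0.0194, 0.0045, 1.7314]), np.float64(99.2), np.float64(0.105))
```

```bash
python3 - <<'E'
from h import *
print(plan([.467,.2588,.08],-151.2),plan([.467,.2588,.010],-151.2))
E
```

```text
(array([1.985, 0.261, 4.004]), array([ 0.   ,  0.001, -0.252])) (array([1.985, 0.261, 6.804]), array([ 0.   ,  0.001, -0.252]))
```

Emit:
{"name": "play_rows", "arguments": {
  "deltas": [
    [1.0, 0.13, 2, 0, 0, -0.25, 60],
    [1.99, 0.26, 4, 0, 0, -0.25, 60],
    [1.99, 0.26, 4, 0, 0, -0.25, 60],
    [1.99, 0.26, 5, 0, 0, -0.25, 60],
    [1.99, 0.26, 6, 0, 0, -0.25, 60],
    [1.99, 0.26, 6.8, 0, 0, -0.25, 60],
    [1.99, 0.26, 6.8, 0, 0, -0.25, 60],
    [1.99, 0.26, 6.8, 0, 0, -0.25, 60]
  ]
}}

```text
time_s: 4.55
tcp_pos: [0.4671, 0.259, 0.0103]
ee_rot: [[-0.877, -0.48, 0.0], [-0.48, 0.877, -0.0], [-0.0, -0.0, -1.0]]
wrist_force: [-0.4, 0.1, 0.1]
gripper_width: 0.689
```

```bash
python3 - <<'E'
from h import *
applied([1.99, 0.26, 6.8, 0, 0, -0.25]); show()
K,R,t,im=cam("wrist"); cv2.imwrite("pics/w2.png",im[:,:,::-1])
E
```

```text
t 4.55 cmd [0.4669 0.2587 0.0101] yaw -151.21 meas [0.4671 0.259  0.0103] yaw -151.32 j [  46.   28.  -27.    0.  -36. -108.] F [-0.45  0.08  0.1 ] g 59.9
```

View pics/w2.png

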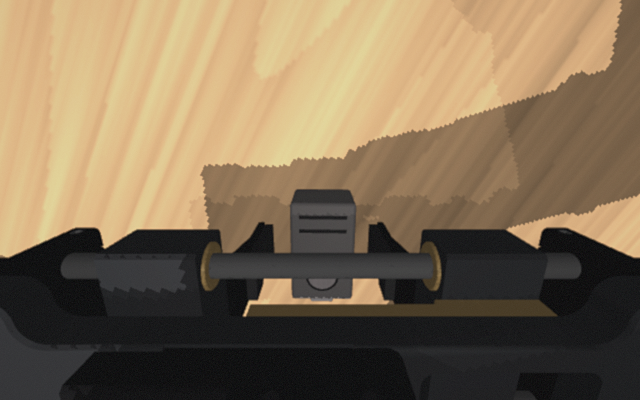

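Emit:
{"name": "play_rows", "arguments": {
  "deltas": [
    [0, 0, 0, 0, 0, 0, 28],
    [0, 0, 0, 0, 0, 0, 28],
    [0, 0, 0, 0, 0, 0, 28],
    [0, 0, 0, 0, 0, 0, 28],
    [0, 0, 0, 0, 0, 0, 28],
    [0, 0, 0, 0, 0, 0, 28],
    [0, 0, -0.5, 0, 0, 0, 28],
    [0, 0, -1.5, 0, 0, 0, 28],
    [0, 0, -3, 0, 0, 0, 28],
    [0, 0, -4.4, 0, 0, 0, 28],
    [0, 0, -4.4, 0, 0, 0, 28]
  ]
}}

```text
time_s: 5.7
tcp_pos: [0.4696, 0.261, 0.1258]
ee_rot: [[-0.877, -0.481, 0.009], [-0.48, 0.877, 0.007], [-0.011, 0.002, -1.0]]
wrist_force: [-0.2, 0.1, -0.6]
gripper_width: 0.413
```

```bash
python3 - <<'E'
from h import *
applied([0, 0, -4.4, 0, 0, 0]); show()
print(plan([.62,.095,.12],-80.7))
E
```

```text
t 5.7 cmd [0.4669 0.2587 0.1201] yaw -151.21 meas [0.4696 0.261  0.1258] yaw -151.28 j [  46.   19.  -20.    0.  -51. -108.] F [-0.17  0.12 -0.59] g 36.0
(array([-2.214e+00, -8.689e+00,  4.000e-03]), array([-1.0000e-03,  1.0000e-03, -1.4102e+01]))
```

Emit:
{"name": "play_rows", "arguments": {
  "deltas": [
    [-1.1, -4.3, 0, 0, 0, -7, 28],
    [-2.2, -8.7, 0, 0, 0, -14.1, 28],
    [-2.2, -8.7, 0, 0, 0, -14.1, 28],
    [-2.2, -8.7, 0, 0, 0, -14.1, 28],
    [-2.2, -8.7, 0, 0, 0, -14.1, 28],
    [-2.2, -8.7, 0, 0, 0, -14.1, 28],
    [-2.2, -8.7, 0, 0, 0, -14.1, 28],
    [-2.2, -8.7, 0, 0, 0, -14.1, 28],
    [-2.2, -8.7, 0, 0, 0, -14.1, 28],
    [-2.2, -8.7, 0, 0, 0, -14.1, 28],
    [-2.2, -8.7, 0, 0, 0, -14.1, 28],
    [-2.2, -8.7, 0, 0, 0, -14.1, 28]
  ]
}}

```text
time_s: 6.9
tcp_pos: [0.6191, 0.0943, 0.1198]
ee_rot: [[0.158, -0.987, -0.001], [-0.987, -0.158, -0.0], [0.0, 0.001, -1.0]]
wrist_force: [-0.5, 0.8, -0.4]
gripper_width: 0.411
```

```bash
python3 - <<'E'
from fit import *
applied([-2.2, -8.7, 0, 0, 0, -14.1]); show()
K,R,t,im=cam("wrist"); cm=(K,R,t); cv2.imwrite("pics/w3.png",im[:,:,::-1]); np.savez("w3.npz",K=K,R=R,t=t)
f=lambda x:(x[0].round(4),np.degrees(x[0][3]).round(2),round(x[1],3))
q=pick("wrist","liner",cm,np.array([.629,.019,.006]))
if q: print("liner",q[1:],f(fit([(cm,q[0])],LINER,[.629,.019,.004,np.radians(99)],fixz=.004)))
u=np.array([np.cos(np.radians(99)),np.sin(np.radians(99)),0])
for i in(-1,1):
    c=np.array([.6296,.0194,.004])+i*.084*u
    q=pick("wrist","neighbour_a_center",cm,c+[0,0,.016],30)
    if q: print("nb",i,q[1:],f(fit([(cm,q[0])],PACK,[*c,np.radians(99)],fixz=.004)))
E
```

```text
t 6.9 cmd [0.6198 0.0946 0.1201] yaw -80.71 meas [0.6191 0.0943 0.1198] yaw -80.92 j [ 23.  27.  -7.  -0. -56. -14.] F [-0.5   0.84 -0.37] g 35.8
liner (np.float64(1.7904747906921392), 0.62, 2985) (array([0.6288, 0.0184, 0.004 , 1.7513]), np.float64(100.34), np.float64(0.018))
nb 1 (np.float64(23.65052260225907), 0.58, 769) (array([0.6153, 0.1009, 0.004 , 1.7145]), np.float64(98.23), np.float64(0.775))
```

View pics/w3.png

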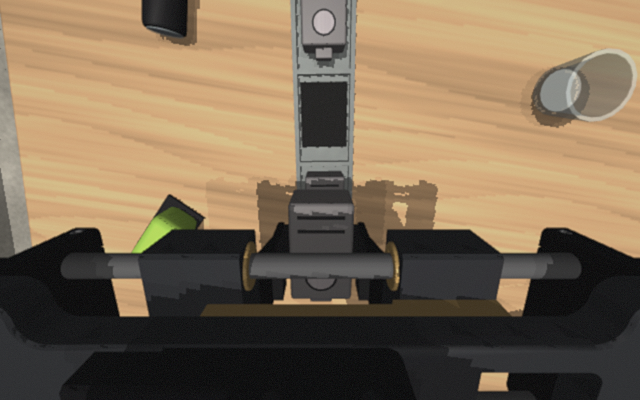

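```bash
python3 - <<'E'
from h import *
for c,boxes in [("top",[(278,178,292,192),(338,168,352,184)]),("side",[(312,166,330,178),(352,210,372,225)])]:
    K,R,t,im=cam(c); P=[]
    for x0,y0,x1,y1 in boxes:
        g=im[y0:y1,x0:x1].astype(float).min(2); w=np.clip(g-(g.max()*.6+np.median(g)*.4),0,None)
        yy,xx=np.mgrid[y0:y1,x0:x1]; uv=((xx*w).sum()/w.sum(),(yy*w).sum()/w.sum()); P.append(onplane(K,R,t,uv,.036)); print(c,np.round(uv,1),P[-1].round(4))
    d=P[0]-P[1]; u=d/np.linalg.norm(d);print("sep",np.linalg.norm(d),"yaw",np.degrees(np.arctan2(d[1],d[0])),"bay liner centre",(P[0]+P[1])/2-.014*u)
E
```

```text
top [290.9 190.5] [0.597  0.0867 0.036 ]
top [345.5 175. ] [ 0.6403 -0.0483  0.036 ]
sep 0.1417510401236727 yaw 107.78387487583205 bay liner centre [0.62293128 0.00585379 0.036     ]
side [321.  170.5] [0.6114 0.1155 0.036 ]
side [360.8 217.2] [ 0.6391 -0.0504  0.036 ]
sep 0.1682165926932364 yaw 99.49206690596422 bay liner centre [0.62757922 0.01876115 0.036     ]
```

```bash
python3 - <<'E'
from h import *
for z in (.12,.04,.0172): print(plan([.6285,.0186,z],-80.0))
E
```

```text
(array([3.056, 0.149, 0.004]), array([-0.001,  0.   , -0.142]))
(array([3.056, 0.149, 3.204]), array([-0.001,  0.   , -0.142]))
(array([3.056, 0.149, 4.116]), array([-0.001,  0.   , -0.142]))
```

Emit:
{"name": "play_rows", "arguments": {
  "deltas": [
    [1.5, 0.07, 0, 0, 0, -0.14, 28],
    [3.06, 0.15, 0, 0, 0, -0.14, 28],
    [3.06, 0.15, 0, 0, 0, -0.14, 28],
    [3.06, 0.15, 1, 0, 0, -0.14, 28],
    [3.06, 0.15, 2, 0, 0, -0.14, 28],
    [3.06, 0.15, 3, 0, 0, -0.14, 28],
    [3.06, 0.15, 3.2, 0, 0, -0.14, 28],
    [3.06, 0.15, 3.5, 0, 0, -0.14, 28],
    [3.06, 0.15, 3.8, 0, 0, -0.14, 28],
    [3.06, 0.15, 4.0, 0, 0, -0.14, 28],
    [3.06, 0.15, 4.1, 0, 0, -0.14, 28],
    [3.06, 0.15, 4.1, 0, 0, -0.14, 28]
  ]
}}

```text
time_s: 8.4
tcp_pos: [0.6279, 0.0182, 0.0176]
ee_rot: [[0.171, -0.985, 0.0], [-0.985, -0.171, 0.0], [-0.0, -0.0, -1.0]]
wrist_force: [0.5, 0.3, -1.2]
gripper_width: 0.412
```

```bash
python3 - <<'E'
from fit import *
applied([3.06, 0.15, 4.1, 0, 0, -0.14]); show()
K,R,t,im=cam("side");cm=(K,R,t); cv2.imwrite("pics/s4.png",cv2.resize(im[130:270,260:460],(800,560),interpolation=cv2.INTER_CUBIC)[:,:,::-1])
K,R,t,im=cam("wrist"); cv2.imwrite("pics/w4.png",im[:,:,::-1])
E
```

```text
t 8.4 cmd [0.6285 0.0185 0.0176] yaw -80.01 meas [0.6279 0.0182 0.0176] yaw -80.15 j [ 16.  34. -12.   0. -44.  -7.] F [ 0.51  0.34 -1.16] g 35.8
```

View pics/s4.png

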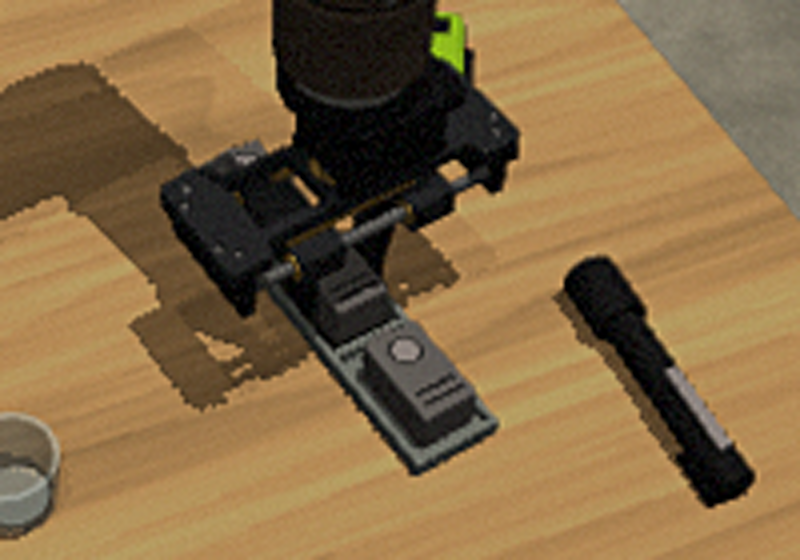

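View pics/w4.png

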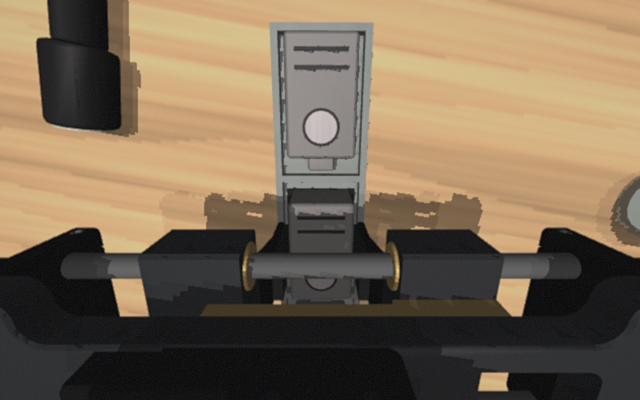

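Emit:
{"name": "play_rows", "arguments": {
  "deltas": [
    [0, 0, 0.03, 0, 0, 0, 28],
    [0, 0, 0.05, 0, 0, 0, 28],
    [0, 0, 0.05, 0, 0, 0, 28]
  ]
}}

```text
time_s: 8.8
tcp_pos: [0.628, 0.0183, 0.0166]
ee_rot: [[0.171, -0.985, 0.0], [-0.985, -0.171, 0.0], [0.0, -0.0, -1.0]]
wrist_force: [-0.9, 0.3, -0.1]
gripper_width: 0.41
```

```bash
python3 - <<'E'
from h import *
applied([0,0,.05,0,0,0]); show()
E
```

```text
t 8.8 cmd [0.6285 0.0185 0.0163] yaw -80.01 meas [0.628  0.0183 0.0166] yaw -80.14 j [ 16.  34. -12.   0. -44.  -7.] F [-0.87  0.29 -0.07] g 35.7
```

Emit:
{"name": "play_rows", "arguments": {
  "deltas": [
    [0, 0, 0, 0, 0, 0, 40],
    [0, 0, 0, 0, 0, 0, 50],
    [0, 0, 0, 0, 0, 0, 58],
    [0, 0, 0, 0, 0, 0, 58],
    [0, 0, -0.6, 0, 0, 0, 58],
    [0, 0, -1.6, 0, 0, 0, 58],
    [-1.2, 0, -3.2, 0, 0, 0, 58],
    [-2.4, 0, -5, 0, 0, 0, 58],
    [-2.4, 0, -5, 0, 0, 0, 58],
    [-2.4, 0, -5, 0, 0, 0, 58]
  ]
}}

```text
time_s: 9.8
tcp_pos: [0.6182, 0.0785, 0.1431]
ee_rot: [[0.173, -0.985, 0.004], [-0.985, -0.173, 0.002], [-0.001, -0.004, -1.0]]
wrist_force: [0.2, -0.4, -0.6]
gripper_width: 0.667
```

```bash
python3 - <<'E'
from fit import *
applied([-2.4, 0, -5, 0, 0, 0]); show()
f=lambda x:(x[0].round(4),np.degrees(x[0][3]).round(2),round(x[1],3))
u=np.array([np.cos(np.radians(100)),np.sin(np.radians(100)),0])
K,R,t,im=cam("wrist"); cm=(K,R,t); cv2.imwrite("pics/w5.png",im[:,:,::-1]); np.savez("w5.npz",K=K,R=R,t=t)
V=[]
for c in ["wrist","side","top"]:
    if c!="wrist":
        K,R,t,im=cam(c); cm=(K,R,t); cv2.imwrite(f"pics/{c}5.png",im[:,:,::-1])
    for i in(0,-1,1):
        b=np.array([.6283,.0185,.006 if i==0 else .004])+i*.084*u
        q=pick(c,"pack",cm,b+[0,0,.016],12)
        if q: print(c,i,round(q[2],2),q[3],f(fit([(cm,q[0])],PACK,[*b,np.radians(100)],fixz=b[2])))
        if q and i==0:V.append((cm,q[0]))
print("all",f(fit(V,PACK,[.6283,.0185,.006,np.radians(100)])))
for n in ["tester","stand","tester_handle"]:
  for c in ["side","top"]:
    print(n,c,[(round(float(d["score"]),2),np.round(d["centre"],3)) for d in r.spot_in(c,n)])
E
```

```text
t 9.8 cmd [0.6181 0.0776 0.1413] yaw -80.01 meas [0.6182 0.0785 0.1431] yaw -80.06 j [ 22.  25.  -6.  -0. -58. -12.] F [ 0.21 -0.43 -0.62] g 58.1
wrist 0 0.81 2570 (array([0.6284, 0.0177, 0.006 , 1.749 ]), np.float64(100.21), np.float64(0.04))
side 0 0.89 480 (array([0.6275, 0.0184, 0.006 , 1.6544]), np.float64(94.79), np.float64(0.129))
top 0 0.9 357 (array([0.6298, 0.0198, 0.006 , 1.7452]), np.float64(99.99), np.float64(0.197))
all (array([0.629 , 0.0178, 0.004 , 1.7453]), np.float64(100.0), np.float64(0.139))
tester side [(0.52, array([ 0.433, -0.272,  0.089]))]
tester top [(0.68, array([ 0.444, -0.258,  0.089]))]
stand side [(0.61, array([ 0.431, -0.278,  0.058]))]
stand top [(0.76, array([ 0.442, -0.247,  0.056]))]
tester_handle side [(0.71, array([ 0.437, -0.273,  0.091]))]
tester_handle top [(0.48, array([ 0.442, -0.255,  0.093]))]
```

View pics/w5.png

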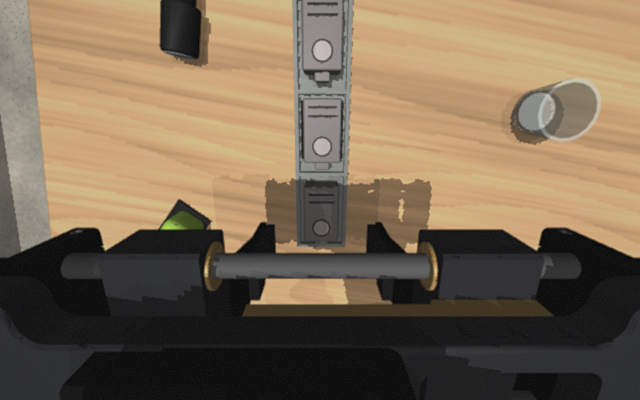

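The pack sits in the middle bay: wrist fit (0.6284, 0.0177) at 100.2°, against liner (0.6288, 0.0184) at 100.3°. In the wrist picture the pack is at (322,130), with its nose pointing the same way as its neighbours'. Next is the tester.

```bash
python3 - <<'E'
from h import *
print(plan([.44,-.185,.20],-90))
E
```

```text
(array([ 9.108,  8.836, -2.347]), array([-1.000e-03,  0.000e+00,  1.998e+00]))
```

Emit:
{"name": "play_rows", "arguments": {
  "deltas": [
    [1, 1, -1, 0, 0, 0.5, 58],
    [3, 3, -2.3, 0, 0, 2, 58],
    [9.1, 8.8, -2.3, 0, 0, 2, 58],
    [9.1, 8.8, -2.3, 0, 0, 2, 58],
    [9.1, 8.8, -2.3, 0, 0, 2, 58],
    [9.1, 8.8, -2.3, 0, 0, 2, 58],
    [9.1, 8.8, -2.3, 0, 0, 2, 58],
    [9.1, 8.8, -2.3, 0, 0, 2, 58],
    [9.1, 8.8, -2.3, 0, 0, 2, 58],
    [9.1, 8.8, -2.3, 0, 0, 2, 58],
    [9.1, 8.8, -2.3, 0, 0, 2, 58],
    [9.1, 8.8, -2.3, 0, 0, 2, 58]
  ]
}}

```text
time_s: 11.9
tcp_pos: [0.4403, -0.1837, 0.1986]
ee_rot: [[-0.001, -1.0, -0.0], [-1.0, 0.001, 0.0], [-0.0, 0.0, -1.0]]
wrist_force: [-0.1, -0.6, 0.8]
gripper_width: 0.665
```

```bash
python3 - <<'E'
from fit import *
applied([9.1,8.8,-2.3,0,0,2]); show()
K,R,t,im=cam("wrist"); cm=(K,R,t); cv2.imwrite("pics/w6.png",im[:,:,::-1]); np.savez("w6.npz",K=K,R=R,t=t)
for n in ["stand","tester","tester_handle"]:
    print(n,[(round(float(d["score"]),2),np.round(d["centre"],3)) for d in r.spot_in("wrist",n)])
    q=r.cut_out("wrist",n)
    if q: np.save(f"w6_{n}.npy",q[0]["region"])
E
```

```text
t 11.9 cmd [ 0.4409 -0.1846  0.1988] yaw -90.01 meas [ 0.4403 -0.1837  0.1986] yaw -90.06 j [ -3.   9. -22.  -0. -60.   3.] F [-0.13 -0.62  0.82] g 57.9
stand [(0.55, array([ 0.44 , -0.266,  0.054]))]
tester [(0.65, array([ 0.438, -0.264,  0.117]))]
tester_handle [(0.81, array([ 0.438, -0.262,  0.122]))]
```

View pics/w6.png

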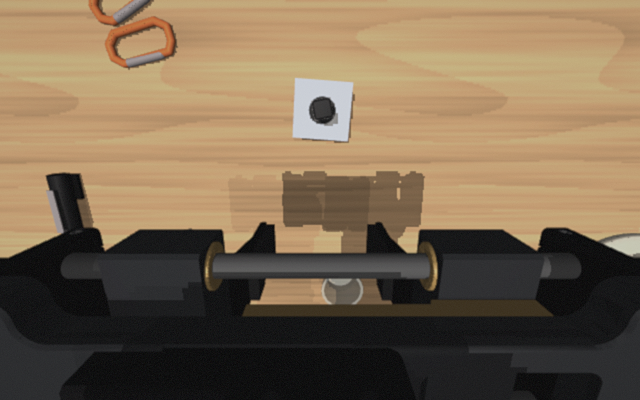

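```bash
python3 - <<'E'
import cv2,numpy as np
im=cv2.imread("pics/w6.png")[70:150,280:370]; im=np.clip((im/255.)**.5*255,0,255).astype(np.uint8)
cv2.imwrite("pics/c6.png",cv2.resize(im,None,fx=7,fy=7,interpolation=cv2.INTER_CUBIC))
E
```

```text
(no output)
```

View pics/c6.png

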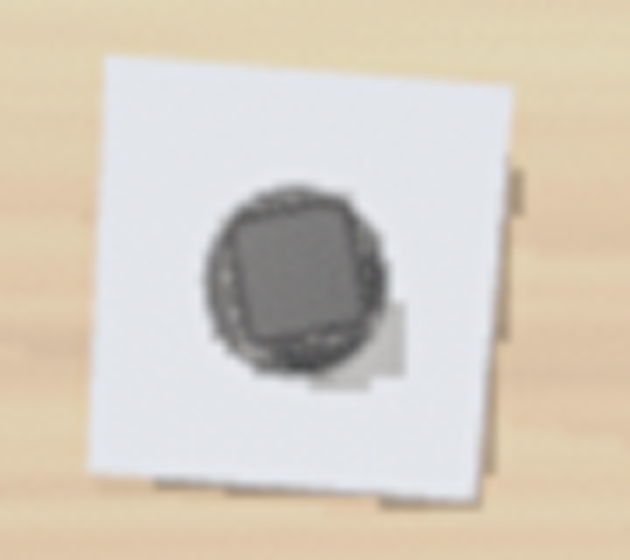

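```bash
cat > fit2.py <<'E'
from fit import *
HAND=[boxpts(0,0,.034,.016,.016,.060)]
def handle_top(K,R,t,im,guess,z):
    """sub-pixel fit of the handle's top face (flat grey quad): maximise contrast; returns x,y,yaw"""
    g=cv2.GaussianBlur(im.astype(np.float32).mean(2),(0,0),.5)
    def cost(q):
        x,y,a=q[0],q[1],q[2]
        def quad(h):
            P=np.array([[i*h,j*h,0] for i,j in[(-1,-1),(1,-1),(1,1),(-1,1)]]);
            Z=np.array([[np.cos(a),-np.sin(a),0],[np.sin(a),np.cos(a),0],[0,0,1]])
            return proj(K,R,t,P@Z.T+[x,y,z])
        s=8;c=quad(.008).mean(0);o=np.floor(c)-20
        def m(h):
            M=np.zeros((40*s,40*s),np.uint8);cv2.fillConvexPoly(M,((quad(h)-o+.5)*s*16).astype(np.int32),1,shift=4)
            return cv2.resize(M.astype(np.float32),(40,40),interpolation=cv2.INTER_AREA)
        i=m(.0078);b=m(.0105)-m(.0082);b=np.clip(b,0,1)
        G=g[int(o[1]):int(o[1])+40,int(o[0]):int(o[0])+40]
        mu=(G*i).sum()/i.sum()
        return ((G-mu)**2*i).sum()/i.sum()-0.02*(np.minimum((G-mu)**2,2500)*b).sum()/b.sum()
    best=None
    for da in (-8,-4,0,4,8):
        for dx in(-.002,0,.002):
            q0=np.array(guess)+[dx,0,np.radians(da)]
            o=minimize(cost,q0,method="Nelder-Mead",options=dict(initial_simplex=q0+np.vstack([np.zeros(3),np.diag([.002,.002,.06])])))
            if best is None or o.fun<best.fun:best=o
    return best.x,best.fun
E
python3 - <<'E'
from fit2 import *
d=np.load("w6.npz");cm=(d["K"],d["R"],d["t"]);im=cv2.imread("pics/w6.png")
print("hand top",onplane(*cm,(322.2,108),.119),"collar",onplane(*cm,(322.1,109.6),.059))
x,f=handle_top(*cm,im,[*onplane(*cm,(322.2,108),.119)[:2],np.radians(10.8)],.119);print(x[:2].round(4),np.degrees(x[2]),f)
m=np.load("w6_stand.npy");p,f=fit([(cm,m)],STAND,[.441,-.265,0,np.radians(3)],fixz=0);print("stand",p.round(4),np.degrees(p[3]),f)
m=np.load("w6_tester_handle.npy");print(m.sum())
E
```

```text
hand top [ 0.43924362 -0.26556381  0.119     ] collar [ 0.43900946 -0.26556811  0.059     ]
[ 0.4394 -0.2643] 15.903643130048335 52.31185531616211
stand [ 0.4395 -0.2652  0.     -0.0684] -3.921716125448122 0.247059628367424
537
```

```bash
python3 - <<'E'
from h import *
u=Rdown(-78)[:,0]
print(plan(np.array([.4393,-.2655,.15])-.05*u,-78))
E
```

```text
(array([1.278, 0.478, 1.953]), array([-1.000e-03,  0.000e+00, -2.402e+00]))
```

Emit:
{"name": "play_rows", "arguments": {
  "deltas": [
    [0.6, 0.24, 1, 0, 0, -1.2, 58],
    [1.28, 0.48, 1.95, 0, 0, -2.4, 58],
    [1.28, 0.48, 1.95, 0, 0, -2.4, 58],
    [1.28, 0.48, 1.95, 0, 0, -2.4, 58],
    [1.28, 0.48, 1.95, 0, 0, -2.4, 58],
    [1.28, 0.48, 1.95, 0, 0, -2.4, 58]
  ]
}}

```text
time_s: 12.85
tcp_pos: [0.4287, -0.2162, 0.1512]
ee_rot: [[0.206, -0.979, 0.003], [-0.979, -0.206, -0.001], [0.001, -0.002, -1.0]]
wrist_force: [0.2, 0.5, 0.9]
gripper_width: 0.668
```

```bash
python3 - <<'E'
from fit2 import *
applied([1.28, 0.48, 1.95, 0, 0, -2.4]); show()
K,R,t,im=cam("wrist"); cm=(K,R,t); cv2.imwrite("pics/w7.png",im[:,:,::-1]); np.savez("w7.npz",K=K,R=R,t=t)
uv=proj(*cm,[.4393,-.2655,.119])[0];print(uv)
x0,y0=int(uv[0])-45,max(int(uv[1])-40,0); print(x0,y0)
c=im[y0:y0+80,x0:x0+90,::-1]; c=np.clip((c/255.)**.5*255,0,255).astype(np.uint8)
cv2.imwrite("pics/c7.png",cv2.resize(c,None,fx=7,fy=7,interpolation=cv2.INTER_CUBIC))
E
```

```text
t 12.85 cmd [ 0.4289 -0.2166  0.1501] yaw -78.01 meas [ 0.4287 -0.2162  0.1512] yaw -78.14 j [ -7.  12. -25.   0. -53.  19.] F [0.15 0.49 0.94] g 58.1
[320.62866356 153.13682092]
275 113
```

View pics/c7.png

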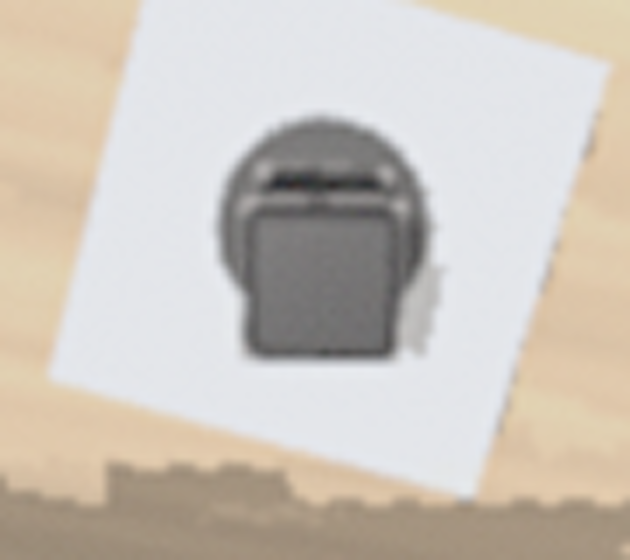

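```bash
python3 - <<'E'
from h import *
s=r.sense()
for z in (.15,.0703):
    print(plan([.4393,-.2655,z],-78.0))
E
```

```text
(array([ 1.999, -0.003,  0.003]), array([-0.001,  0.   , -0.002]))
(array([ 1.999e+00, -2.000e-03,  3.191e+00]), array([-0.001,  0.   , -0.002]))
```

Emit:
{"name": "play_rows", "arguments": {
  "deltas": [
    [1, 0, 0, 0, 0, 0, 58],
    [2, 0, 0, 0, 0, 0, 58],
    [2, 0, 0, 0, 0, 0, 58],
    [2, 0, 0.8, 0, 0, 0, 58],
    [2, 0, 1.6, 0, 0, 0, 58],
    [2, 0, 2.4, 0, 0, 0, 58],
    [2, 0, 3.2, 0, 0, 0, 50],
    [2, 0, 3.2, 0, 0, 0, 40],
    [2, 0, 3.2, 0, 0, 0, 40]
  ]
}}

```text
time_s: 13.8
tcp_pos: [0.4383, -0.2651, 0.0706]
ee_rot: [[0.206, -0.979, 0.0], [-0.979, -0.206, -0.0], [0.0, -0.0, -1.0]]
wrist_force: [0.4, -1.0, -0.4]
gripper_width: 0.5
```

```bash
python3 - <<'E'
from h import *
applied([2,0,3.2,0,0,0]); show()
K,R,t,im=cam("wrist"); cv2.imwrite("pics/w8.png",im[:,:,::-1])
E
```

```text
t 13.8 cmd [ 0.4393 -0.2655  0.0701] yaw -78.01 meas [ 0.4383 -0.2651  0.0706] yaw -78.1 j [-13.  21. -27.   0. -42.  25.] F [ 0.41 -1.02 -0.43] g 43.5
```

View pics/w8.png

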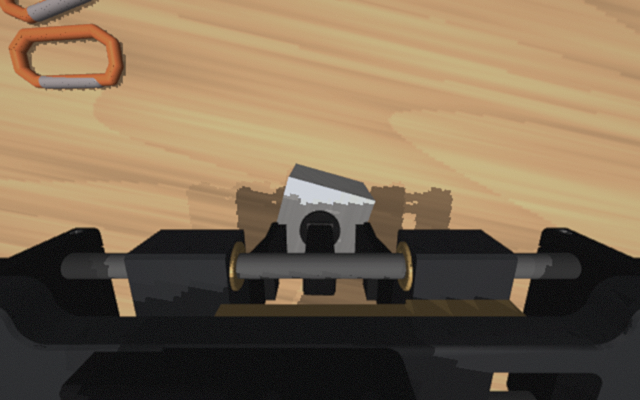

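Emit:
{"name": "play_rows", "arguments": {
  "deltas": [
    [0, 0, 0, 0, 0, 0, 12],
    [0, 0, 0, 0, 0, 0, 12],
    [0, 0, 0, 0, 0, 0, 12],
    [0, 0, 0, 0, 0, 0, 12],
    [0, 0, 0, 0, 0, 0, 12],
    [0, 0, 0, 0, 0, 0, 12],
    [0, 0, 0, 0, 0, 0, 12],
    [0, 0, 0, 0, 0, 0, 12]
  ]
}}

```text
time_s: 14.65
tcp_pos: [0.4382, -0.2655, 0.0704]
ee_rot: [[0.206, -0.979, 0.001], [-0.979, -0.206, -0.0], [0.0, -0.001, -1.0]]
wrist_force: [-0.6, 1.5, 4.0]
gripper_width: 0.182
```

```bash
python3 - <<'E'
from h import *
show()
E
```

```text
t 14.65 cmd [ 0.4393 -0.2655  0.0701] yaw -78.01 meas [ 0.4382 -0.2655  0.0704] yaw -78.14 j [-13.  21. -27.   0. -42.  25.] F [-0.56  1.53  3.97] g 15.9
```

Emit:
{"name": "play_rows", "arguments": {
  "deltas": [
    [0, 0, -0.3, 0, 0, 0, 12],
    [0, 0, -0.8, 0, 0, 0, 12],
    [0, 0, -1.4, 0, 0, 0, 12],
    [0, 0, -2.0, 0, 0, 0, 12],
    [0, 0, -2.7, 0, 0, 0, 12],
    [0, 0, -3.4, 0, 0, 0, 12],
    [0, 0, -3.8, 0, 0, 0, 12],
    [0, 0, -3.8, 0, 0, 0, 12],
    [0, 0, -3.8, 0, 0, 0, 12],
    [0, 0, -3.8, 0, 0, 0, 12]
  ]
}}

```text
time_s: 15.65
tcp_pos: [0.4372, -0.2651, 0.1639]
ee_rot: [[0.205, -0.979, -0.002], [-0.979, -0.205, 0.001], [-0.001, 0.002, -1.0]]
wrist_force: [-0.1, 0.7, -1.4]
gripper_width: 0.18
```

```bash
python3 - <<'E'
from h import *
applied([0,0,-3.8,0,0,0]); show()
for c in ["side","top"]:
    K,R,t,im=cam(c); uv=proj(K,R,t,[.4393,-.2655,.16])[0].astype(int); x0=max(uv[0]-80,0);y0=max(uv[1]-60,0)
    cv2.imwrite(f"pics/{c}9.png",cv2.resize(im[y0:y0+120,x0:x0+160],(800,600),interpolation=cv2.INTER_CUBIC)[:,:,::-1]); print(c,x0,y0)
print(plan([.626,.0315,.165],-78.0))
E
```

```text
t 15.65 cmd [ 0.4392 -0.2655  0.1651] yaw -78.01 meas [ 0.4372 -0.2651  0.1639] yaw -78.16 j [-13.  14. -20.  -0. -56.  25.] F [-0.05  0.69 -1.36] g 15.7
side 233 250
top 368 202
(array([-1.0071e+01, -9.7750e+00,  4.0000e-03]), array([-0.001,  0.   , -0.002]))
```

View pics/side9.png

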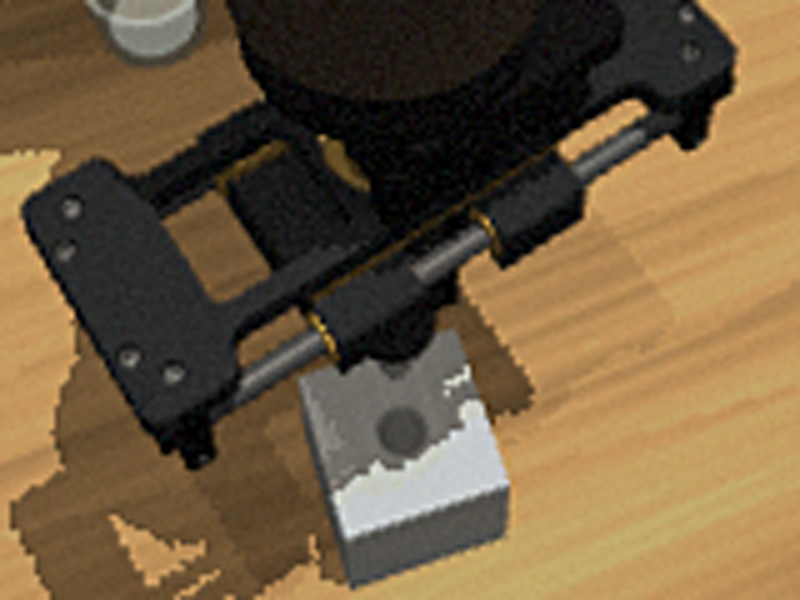

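Emit:
{"name": "play_rows", "arguments": {
  "deltas": [
    [-0.6, -0.6, 0, 0, 0, 0, 12],
    [-1.8, -1.75, 0, 0, 0, 0, 12],
    [-3.2, -3.1, 0, 0, 0, 0, 12],
    [-4.6, -4.5, 0, 0, 0, 0, 12],
    [-6, -5.9, 0, 0, 0, 0, 12],
    [-7.4, -7.2, 0, 0, 0, 0, 12],
    [-8.6, -8.4, 0, 0, 0, 0, 12],
    [-9.5, -9.3, 0, 0, 0, 0, 12],
    [-10.07, -9.78, 0, 0, 0, 0, 12],
    [-10.07, -9.78, 0.8, 0, 0, 0, 12],
    [-10.07, -9.78, 1.4, 0, 0, 0, 12],
    [-10.07, -9.78, 1.4, 0, 0, 0, 12]
  ]
}}

```text
time_s: 16.95
tcp_pos: [0.6233, 0.0306, 0.127]
ee_rot: [[0.205, -0.979, -0.007], [-0.979, -0.205, -0.001], [-0.0, 0.007, -1.0]]
wrist_force: [-0.6, 0.3, -0.7]
gripper_width: 0.182
```

Emit:
{"name": "play_rows", "arguments": {
  "deltas": [
    [0, 0, 0, 0, 0, 0, 12],
    [0, 0, 0, 0, 0, 0, 12]
  ]
}}

```text
time_s: 17.15
tcp_pos: [0.6261, 0.0309, 0.1311]
ee_rot: [[0.205, -0.979, 0.002], [-0.979, -0.205, 0.0], [0.0, -0.002, -1.0]]
wrist_force: [0.2, -0.0, -0.6]
gripper_width: 0.18
```

```bash
python3 - <<'E'
from h import *
applied([-10.07,-9.78,1.4,0,0,0]); s=show(); print(s["ee_rot"].round(4))
K,R,t,im=cam("wrist"); cv2.imwrite("pics/w10.png",im[:,:,::-1])
K,R,t,im=cam("side"); uv=proj(K,R,t,[.626,.0315,.06])[0].astype(int); x0,y0=uv[0]-40,uv[1]-30
cv2.imwrite("pics/s10.png",np.clip(cv2.resize(im[y0:y0+60,x0:x0+80],(800,600),interpolation=cv2.INTER_CUBIC)[:,:,::-1]*1.6,0,255)); print(x0,y0, proj(K,R,t,[[.626,.0315,.038],[*s["tcp_pos"][:2],s["tcp_pos"][2]-.0574]]))
E
```

```text
t 17.15 cmd [0.6261 0.0315 0.1301] yaw -78.01 meas [0.6261 0.0309 0.1311] yaw -78.17 j [ 18.  26.  -6.   0. -57.  -6.] F [ 0.22 -0.02 -0.64] g 15.7
[[ 2.051e-01 -9.787e-01  1.700e-03]
 [-9.787e-01 -2.051e-01  1.000e-04]
 [ 2.000e-04 -1.700e-03 -1.000e+00]]
300 156 [[340.49997117 192.46179074]
 [341.26541987 182.56739461]][ WARN:0@2.412] global loadsave.cpp:1063 imwrite_ Unsupported depth image for selected encoder is fallbacked to CV_8U.
```

View pics/s10.png

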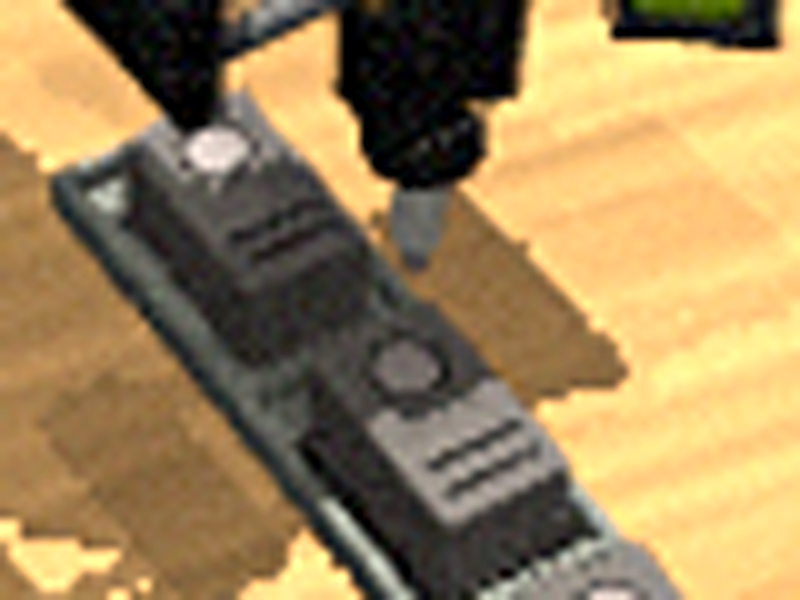

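View pics/w10.png

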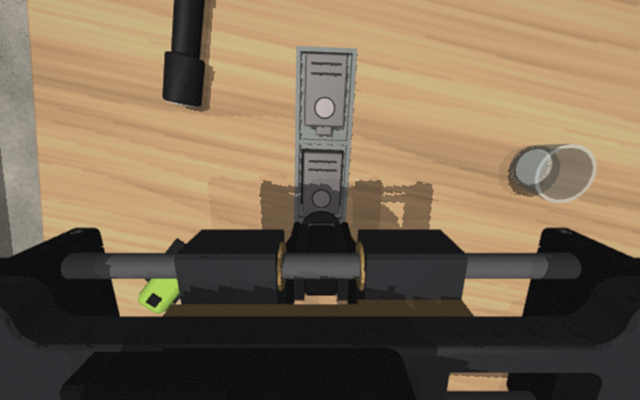

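Emit:
{"name": "play_rows", "arguments": {
  "deltas": [
    [0, 0, 0.3, 0, 0, 0, 12],
    [0, 0, 0.7, 0, 0, 0, 12],
    [0, 0, 1.0, 0, 0, 0, 12],
    [0, 0, 1.2, 0, 0, 0, 12],
    [0, 0, 1.2, 0, 0, 0, 12],
    [0, 0, 1.2, 0, 0, 0, 12],
    [0, 0, 1.2, 0, 0, 0, 12],
    [0, 0, 1.2, 0, 0, 0, 12]
  ]
}}

```text
time_s: 18.05
tcp_pos: [0.6258, 0.0313, 0.1005]
ee_rot: [[0.205, -0.979, 0.001], [-0.979, -0.205, 0.0], [-0.0, -0.001, -1.0]]
wrist_force: [-1.3, -0.4, -0.1]
gripper_width: 0.18
```

```bash
python3 - <<'E'
from h import *
applied([0,0,1.2,0,0,0]); s=show(); d=np.load("w5.npz")
K,R,t,im=cam("wrist"); cv2.imwrite("pics/w11.png",im[:,:,::-1])
K,R,t,im=cam("side"); x0,y0=300,156
cv2.imwrite("pics/s11.png",np.clip(cv2.resize(im[y0:y0+60,x0:x0+80],(800,600),interpolation=cv2.INTER_CUBIC)[:,:,::-1]*1.6,0,255).astype(np.uint8)); print(proj(K,R,t,[[.626,.0315,.038],[*s["tcp_pos"][:2],s["tcp_pos"][2]-.0574]]))
# neighbours of contact in w5 picture, z=.038
print(onplane(d["K"],d["R"],d["t"],(322,146.5),.038))
E
```

```text
t 18.05 cmd [0.6261 0.0315 0.1001] yaw -78.01 meas [0.6258 0.0313 0.1005] yaw -78.14 j [ 18.  28.  -8.   0. -53.  -6.] F [-1.28 -0.35 -0.1 ] g 15.6
[[340.49997117 192.46179074]
 [340.54960757 191.14551053]]
[0.62559388 0.03182773 0.038     ]
```

View pics/s11.png

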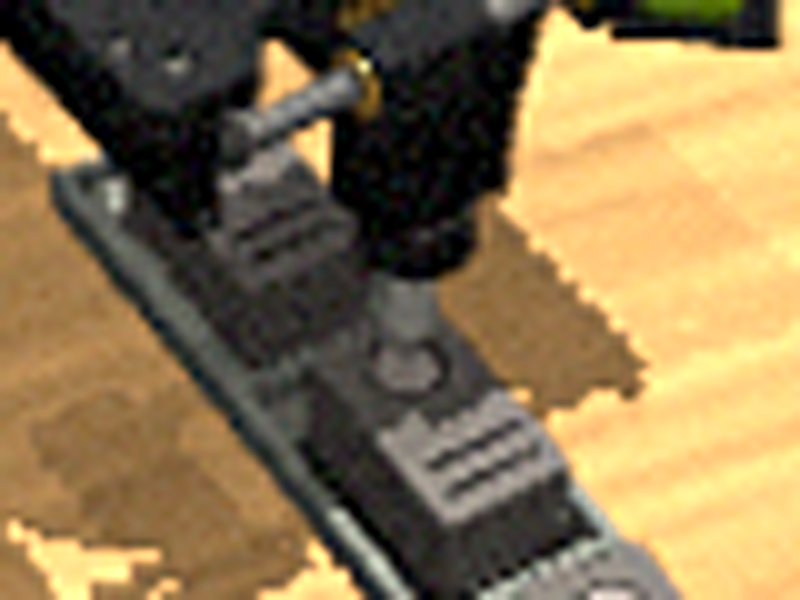

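View pics/w11.png

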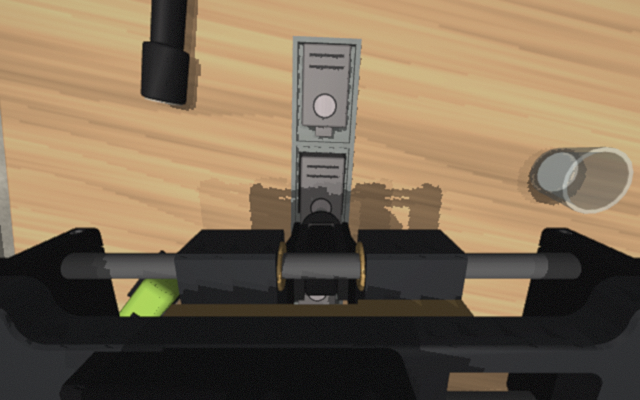

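Emit:
{"name": "play_rows", "arguments": {
  "deltas": [
    [0, 0, 0.05, 0, 0, 0, 12],
    [0, 0, 0.1, 0, 0, 0, 12],
    [0, 0, 0.15, 0, 0, 0, 12],
    [0, 0, 0.15, 0, 0, 0, 12],
    [0, 0, 0.15, 0, 0, 0, 12]
  ]
}}

```text
time_s: 18.65
tcp_pos: [0.6255, 0.0312, 0.0962]
ee_rot: [[0.205, -0.979, -0.0], [-0.979, -0.205, -0.0], [0.0, 0.0, -1.0]]
wrist_force: [-0.1, 0.8, -1.2]
gripper_width: 0.177
```

Emit:
{"name": "play_rows", "arguments": {
  "deltas": [
    [0, 0, 0.02, 0, 0, 0, 12],
    [0, 0, 0.04, 0, 0, 0, 12],
    [0, 0, 0.04, 0, 0, 0, 12]
  ]
}}

```text
time_s: 18.95
tcp_pos: [0.6256, 0.0313, 0.0954]
ee_rot: [[0.205, -0.979, 0.0], [-0.979, -0.205, -0.0], [0.0, -0.0, -1.0]]
wrist_force: [0.3, -0.0, -1.2]
gripper_width: 0.18
```

Emit:
{"name": "play_rows", "arguments": {
  "deltas": [
    [0, 0, 0.02, 0, 0, 0, 12],
    [0, 0, 0.04, 0, 0, 0, 12],
    [0, 0, 0.04, 0, 0, 0, 12]
  ]
}}

```text
time_s: 19.25
tcp_pos: [0.6256, 0.0312, 0.0944]
ee_rot: [[0.205, -0.979, 0.0], [-0.979, -0.205, -0.0], [0.0, -0.0, -1.0]]
wrist_force: [-1.0, 0.2, 0.3]
gripper_width: 0.184
```

Emit:
{"name": "play_rows", "arguments": {
  "deltas": [
    [0, 0, 0.02, 0, 0, 0, 12],
    [0, 0, 0.04, 0, 0, 0, 12],
    [0, 0, 0.04, 0, 0, 0, 12]
  ]
}}

```text
time_s: 19.55
tcp_pos: [0.6256, 0.0313, 0.0934]
ee_rot: [[0.205, -0.979, 0.0], [-0.979, -0.205, 0.0], [0.0, -0.0, -1.0]]
wrist_force: [-0.8, 0.4, 0.1]
gripper_width: 0.181
```

Emit:
{"name": "play_rows", "arguments": {
  "deltas": [
    [0, 0, 0.02, 0, 0, 0, 12],
    [0, 0, 0.04, 0, 0, 0, 12],
    [0, 0, 0.04, 0, 0, 0, 12]
  ]
}}

```text
time_s: 19.85
tcp_pos: [0.6256, 0.0313, 0.0923]
ee_rot: [[0.205, -0.979, 0.0], [-0.979, -0.205, -0.0], [0.0, -0.0, -1.0]]
wrist_force: [0.1, -1.3, 1.3]
gripper_width: 0.183
```

Emit:
{"name": "play_rows", "arguments": {
  "deltas": [
    [0, 0, 0.02, 0, 0, 0, 12],
    [0, 0, 0.04, 0, 0, 0, 12],
    [0, 0, 0.06, 0, 0, 0, 12],
    [0, 0, 0.08, 0, 0, 0, 12],
    [0, 0, 0.08, 0, 0, 0, 12],
    [0, 0, 0.08, 0, 0, 0, 12]
  ]
}}

```text
time_s: 20.45
tcp_pos: [0.6256, 0.0312, 0.0904]
ee_rot: [[0.205, -0.979, 0.0], [-0.979, -0.205, 0.0], [0.0, -0.0, -1.0]]
wrist_force: [-0.2, -0.6, 1.7]
gripper_width: 0.182
```

```bash
python3 - <<'E'
from h import *
applied([0,0,.15+.16+.08,0,0,0]); s=show()
fs=[];zs=[]
for i in range(10):
    c=r.capture("side"); q=r.sense(); fs.append(q["wrist_force"]);zs.append(q["tcp_pos"])
print(np.mean(fs,0).round(2),np.std(fs,0).round(2),np.mean(zs,0).round(4))
im=c["pixels"]; x0,y0=300,156
cv2.imwrite("pics/s12.png",np.clip(cv2.resize(im[y0:y0+60,x0:x0+80],(800,600),interpolation=cv2.INTER_CUBIC)[:,:,::-1]*1.6,0,255).astype(np.uint8))
E
```

```text
t 20.45 cmd [0.6261 0.0315 0.0903] yaw -78.01 meas [0.6256 0.0312 0.0904] yaw -78.14 j [ 18.  29.  -9.   0. -52.  -6.] F [-0.17 -0.64  1.74] g 15.9
[-0.13 -0.08  2.06] [0.49 0.42 0.65] [0.6256 0.0312 0.0904]
```

View pics/s12.png

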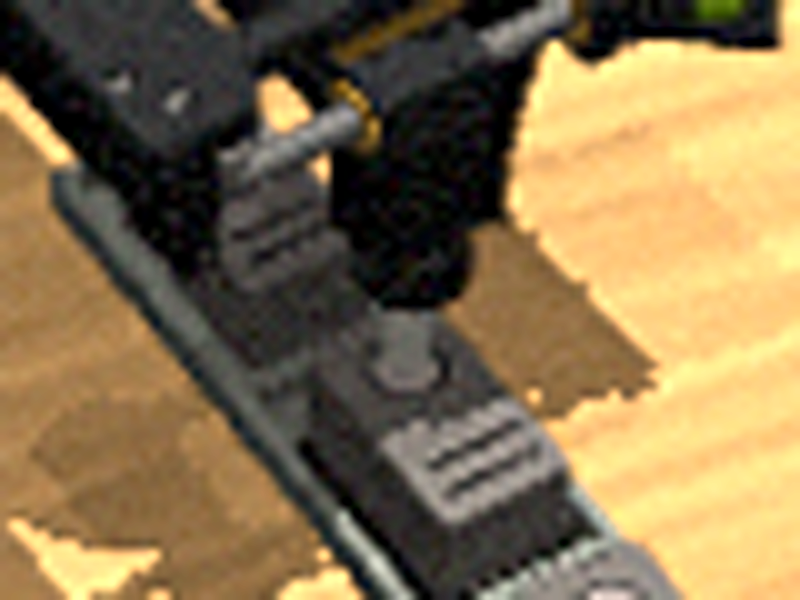

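The tip is on the steel contact, at side crop (405,370). Geometry says it is about 5.0 mm in, and the averaged net force of about 2.8 N says about 5.8 mm. Both are near half-way, so I'm handing in.

```bash
python3 - <<'E'
from h import *
show(); print(r.finish_job())
E
```

```text
t 20.95 cmd [0.6261 0.0315 0.0903] yaw -78.01 meas [0.6256 0.0312 0.0903] yaw -78.15 j [ 18.  29.  -9.   0. -52.  -6.] F [-0.85  0.22  2.02] g 16.0
the job is handed in; nothing more can be done
None
```

I laid the grey pack in the empty middle bay, contact up and nose the same way as its neighbours, and let go of it. I then lifted the tester out of its stand by the handle. I handed the job in at 20.95 s, still holding it upright with its tip on that pack's steel contact.

Last checks:
- **Pack:** the wrist-camera fit put it within about 1 mm and 0.2° of the liner pose. The side camera's own yaw fit disagreed, at 94.8° against 100°, but that view is coarse, so I trusted the wrist and top views.
- **Tip position:** the tool reading put the tip within about 0.5 mm of the contact centre, and the side picture showed it on the contact.
- **Spring tip:** geometry gave about 5.0 mm pushed in. The averaged net force of about 2.8 N gave about 5.8 mm, with roughly 0.7 mm of noise. Both are near half-way and well short of bottoming.
- **Other things:** I did not measure the other objects again at the end, and I saw no sign that anything had been moved. I never moved the arm low near them apart from the tray and the stand.

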